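Trim the sprung torch arm so that it floats at the 30-degree mark

TASK

A different torch and counterweight have been fitted to the sprung torch arm, and it now sags onto a firebrick: with the trim lever alone, raise the arm gently until its pointer stands on the long 30-degree mark of the scale, catch its swinging, let go of the lever and see that the arm floats there steadily on its own for five seconds. Never let it run up past the last mark (50 degrees) or drop back hard on the brick, do not touch the torch arm itself, and leave the other things on the bench where they are.

Things in the scene. Friction and masses are not known exactly. Their poses are not given: they have to be found in the camera images.
- stand: Fixed stand of the sprung torch arm: steel foot 200 x 150 x 12 mm, two grey cheeks 215 mm high, level spindle with a coil spring between them. Origin on the bench under the foot (which spans x -130..70, y -75..75 mm). z up; x runs along the spindle from the lever side (-x, near the robot) to the boom side; the boom points along -y, the counterweight along +y. Place and yaw vary.
- boom: Boom with torch, counterweight and pointer; origin on the pivot axis, -y runs along the boom to the torch, +y to the counterweight. Boom angle: 0 level, + torch end up, starts near -0.25 rad on the brick; 30 degrees = 0.5236 rad; not to pass 50 degrees. Inertia 0.088 kg m2; gravity torque down G*cos(angle+0.045), G = 0.57 N m: both nominal, truly 0.8 to 1.2 times this.
- lever (a joint): Trim lever angle, rad: 0 upright, + towards the counterweight, range -1..1, starts at -0.7. A torsion spring lifts the boom with 0.55 N m/rad x (lever - boom angle + 1.0); friction 0.003 N m, damping 0.007 N m s/rad, so it bobs at 3 to 5 s period. It balances at 30 degrees with the lever in 0.15 to 0.65. A friction disc (1.0 N m) keeps the lever where left; up to 15 N at the handle.
- handle (a point): Middle of the black revolving grip on the trim lever: a plastic sleeve 25 mm in diameter and 56 mm long that turns freely on a pin parallel to the spindle (stand's x). It moves on a circle of 125 mm radius about the spindle axis (190 mm above the bench) in the upright plane 140 mm to the -x side of the stand's origin; the lever's 13 mm rod is 35 mm to its +x side. Nothing stands above it.
- pivot (a point): Centre of the boom's hub on the spindle axis, 190 mm above the bench, 43 mm to the +x side of the stand's origin.
- pointer (a point): Tip region of the dark steel pointer on the boom's hub: 110 mm from the pivot axis, at right angles to the boom, straight up when the boom is level; it moves towards the counterweight side as the torch rises.
- mark30 (a point): The long broad black mark (30 x 4.5 mm) on the aluminium arc scale above the pivot, 110 mm from the pivot axis, where the pointer stands at 30 degrees. Short marks stand every 10 degrees from -10 to 50.
- torch_clamp (a point): Middle of the clamp holding the brass machine cutting torch, on the boom's axis 310 mm from the pivot. Torch: 35 mm barrel, about 190 mm long, nozzle tip 90 mm below the clamp; nominally 0.60 kg with the clamp.
- weight_center (a point): Middle of the steel counterweight, a disc of 80 mm diameter and 26 mm, 1.0 kg, fixed on the boom 148 mm from the pivot on the tail side. The boom itself is a 20 mm aluminium tube, 0.30 kg, from 335 mm on the torch side to 175 mm on the tail side.
- prop_brick: Loose firebrick standing on its long edge under the boom, 228 x 64 x 114 mm high, 3.3 kg; the boom rests on it at the start, about 260 mm from the pivot. Origin under its middle.
- plate: Loose steel plate 150 x 90 x 10 mm lying under the torch; origin under its middle.
- brush: Loose wire brush with wooden handle, 265 mm long, 34 mm high, beside the stand; origin on the bench near its middle.
- hammer: Loose chipping hammer, 270 mm long, 20 mm high, beyond the stand; origin under its head.
- square_magnet: Loose triangular magnetic welding square, about 100 mm, 18 mm high; origin under its middle.
- c_clamp: Loose blue C-clamp lying flat, about 270 mm long, 22 mm high; origin under the middle of its frame.
- spray_can: Spray can, 62 mm diameter, 170 mm high; origin under its middle.

How it is judged:
On the way, in this order (a step that is already met when the one before it is completed fails the run):
1. the arm is lifted clear of the brick, past level (angle between boom's own y axis and vertical above 1.5908 rad), for 0.1 s.
2. the arm floats with its pointer on the 30-degree mark (within 0.1 rad), slower than 0.15 rad/s, with the robot touching neither it nor the lever, for 5 s (angle between boom's own y axis and vertical between 1.9944 and 2.1944 rad and angular speed of boom below 0.15 rad/s and contact force between each of the fingers, the arm and stand below 0.2 N), for 5 s.
At the end, for the whole second after the job is handed in: The boom floats free at 0.5236 rad (30 degrees) within 0.1 rad, turning slower than 0.15 rad/s, the lever still and released (angle between boom's own y axis and vertical between 1.9944 and 2.1944 rad and angular speed of boom below 0.15 rad/s and velocity of joint lever between -0.05 and 0.05 rad/s); the robot touches nothing.
It fails at once if the arm runs up past the last mark of the scale (50 degrees) (angle between boom's own y axis and vertical above 2.4435 rad).
It fails at once if the arm drops back hard on the brick (contact force between boom and prop_brick above 12 N).
It fails at once if the arm (boom, counterweight, torch) is touched by the robot (contact force between any of the fingers, the arm and boom above 1 N).
It fails at once if something else on the bench is moved (distance of any of plate, brush, hammer, square_magnet, c_clamp, spray_can, prop_brick from where it was at the start of the episode above 0.03 m).
It also fails if it takes over 64 s, if anything falls off the work surface, if the arm or the gripper's body presses on something with over 40 N, if the wrist force passes 120 N, or if a joint passes its speed limit or range.

ROBOT

A 6-joint arm with a two-finger parallel gripper is mounted at the origin on the work surface. World frame = base frame: x ahead of the robot, y to its left, z up, the work surface at z = 0. Lengths are in m, angles in rad, forces in N, time in s.
With the tool pointing down it reaches from about 0.35 to 0.975 m from the base axis. Payload 4.9 kg.
Tool frame: the origin (TCP) lies midway between the tips of the shut fingers; the grasp point (between the pads) lies behind it (manip.tcp_to_grasp is the z of the grasp point in the tool frame, in m); z points along the fingers, y is the direction in which the jaws open and shut (so a half turn about z gives the same grasp; the last joint's range is limited). The gripper opens to 85 mm and grips with 20 to 120 N. Pads are 22 mm wide; open, the fingers measure 114 mm over their backs; the gripper's body (76 mm by 85 mm) begins 54 mm behind the grasp point. The pads swing forward as they close: fully open they stand 13 mm farther back than shut.
Start: joints at [-1.315, 0.053, 1.613, -0, 1.476, -0.119], TCP at [0.229, -0.582, 0.231] pointing down, gripper open.
Joint ranges: [-3.01, 3.01], [-1.01, 2.22], [0.06, 2.58], [-1.02, 4.17], [0.09, 2.62], [-3.14, 3.14]. Speed limits (rad/s): [2.57, 2.57, 3.14, 3.14, 3.14, 3.14].

INTERFACE

Orientations are given as a unit quaternion [w, x, y, z].
In Python, from plant import status, vision, order, regions_of, manip gives the robot as it stands. The module is installed in compiled form; this text tells all that it offers.
- The arm moves only by the shell command python3 -m crank 'ROWS'. ROWS is JSON, one flat list of numbers, 5 for each row, row after row: the shift along the tool's x, y, z in mm, then the turn about the tool's z in degrees, then the opening in per cent of the stroke, from 0 (shut) to 100 (fully open). In form: [tx, ty, tz, yaw, fingers, tx, ty, tz, yaw, fingers, ...]. A call has exactly 10 rows; each row is the pose to reach, as a shift and turn from the pose commanded when the call began, along the tool's axes at that moment; what a row does not reach only later rows make up. A row lasts 1/10 s, in which the tool goes at most 50 mm and 8.59 degrees, less where a joint would pass 70% of its speed; a pose out of reach is approached as far as the arm can. A call with a gripper value outside its range is refused whole. The fingers move at their own pace and stop on an object; the grip force is fixed at half the most. Time passes only in rows, so rows that repeat a pose let the fingers close, or fill a call up. It gives the time, the measured TCP pose, the force and the opening at its end, in the units of the state.
- status.state(): the state, without advancing time (a new reading comes with each control period).
- vision.grab_frame(name): name is "scene" or "top" or "wrist"; returns (picture, depth): 480x640x3 uint8, red, green, blue; 480x640 float32, m along the optical axis (not along the pixel's ray), 0 where there is no reading.
- vision.get_calibration(name): a dict with "camera_matrix" (3x3 intrinsics, pixels), "R" (3x3) and "t" (3): a world point X has camera coordinates R X + t. Camera axes: x right, y down, z forward; pixel columns grow to the right and rows downward; lengths in m; the calibration is good to about 2 mm. The wrist camera is an equidistant fisheye: a pixel r from the principal point sees the ray r / f radians off the axis. A picture is of the moment at which its call begins: read the wrist's pose just before it. get_calibration takes no time and is no camera call; for the wrist camera it gives the pose at the moment of the call.
- order.job_done(): hands the job in, once; it reports no verdict.
Trained networks look in the newest picture that a camera, given by its name, has taken for a name from the list of things; names that differ only in an ending like _2 or _b are one class to them, and where a whole thing is asked for, a point or a joint stands for the part that bears it (a point fixed in the world has none). Each returns a list of dicts, best first, with "confidence" (0 to 1); they miss things now and then, are a little off and sometimes report something else, mostly with a low value. They report only what shows in the picture. A call takes as long as a camera call.
- regions_of(camera, name): "region" (480x640 bool, what is visible of it) and "extent" ([centre column, centre row, width, height] in pixels, round what is visible of it).
The state is a dict: "time": time; "joint_pos": joint angles; "joint_vel": joint speeds; "joint_efforts": joint torques, N m; "tool_pos": TCP position; "tool_rot": TCP orientation; "contact_force": force on the tool from outside, world axes, zero at the start; "ft_torque": the same for the moment, N m; "gripper_width": opening from 0.0 (shut) to 1.0 (fully open).
Only numpy, scipy, OpenCV 4.12 (cv2) and the standard library are available. Lean on these libraries where they do the work, as an engineer would, in place of code of your own. Each camera call takes 0.05 s, during which the arm holds its last target. There are 200 camera calls.

## Working session

There is one attempt and no reset: what is moved stays moved. The work goes in short steps, Python scripts to look and compute and a shell command to move; the robot and the scene stay as the last step left them, time stands still between calls to the robot, and variables do not carry over. Pictures are saved under pics/ and viewed, on a budget of 10 in all, crops included, one or two more only if the job needs it, and the job is handed in when it is done.

```bash
mkdir -p pics; cat > h.py <<'E'
from plant import status, vision, order, regions_of, manip
import numpy as np, cv2
def pts(cam, depth, mask):
    c=vision.get_calibration(cam);K=np.array(c["camera_matrix"]);R=np.array(c["R"]);t=np.array(c["t"])
    v,u=np.nonzero(mask&(depth>0));z=depth[v,u]
    P=np.stack([(u-K[0,2])/K[0,0]*z,(v-K[1,2])/K[1,1]*z,z],1)
    return (P-t)@R
def proj(cam,X):
    c=vision.get_calibration(cam);K=np.array(c["camera_matrix"]);p=np.array(c["R"])@np.array(X)+np.array(c["t"]);p=K@p
    return p[:2]/p[2]
E
python3 - <<'E'
from h import *
s=status.state();print({k:np.round(v,3) for k,v in s.items()},manip.tcp_to_grasp)
ims=[]
for cam in("scene","top"):
    im,d=vision.grab_frame(cam);cv2.imwrite(f"pics/{cam}0.png",im[:,:,::-1])
    print(cam,np.round(-np.array(vision.get_calibration(cam)["R"]).T@np.array(vision.get_calibration(cam)["t"]),3))
    for n in("stand","handle","lever","boom","pointer","mark30","weight_center","torch_clamp","prop_brick","brush","spray_can"):
        for r in regions_of(cam,n)[:1]:
            p=pts(cam,d,r["region"])
            print(n,round(r["confidence"],2),np.round(r["extent"]),len(p),np.round(np.median(p,0),3) if len(p) else"",np.round(np.percentile(p,[3,97],axis=0),3).tolist() if len(p) else "")
E
```

```text
{'time': np.float64(0.0), 'joint_pos': array([-1.315,  0.053,  1.614,  0.   ,  1.476, -0.119]), 'joint_vel': array([-0.   ,  0.   , -0.   ,  0.   , -0.001, -0.001]), 'joint_efforts': array([ 2.0000e-03, -3.9368e+01, -3.7017e+01,  0.0000e+00,  7.0000e-03,
       -0.0000e+00]), 'tool_pos': array([ 0.229, -0.581,  0.23 ]), 'tool_rot': array([-0.001,  0.982,  0.186, -0.   ]), 'contact_force': array([-0.227, -0.594, -0.455]), 'ft_torque': array([ 0.026, -0.003, -0.031]), 'gripper_width': np.float64(0.999)} -0.0187
scene [1.189 0.332 1.353]
stand 0.73 [297. 219. 208. 120.] 3552 [ 0.587 -0.044  0.204] [[0.43, -0.287, 0.104], [0.695, 0.18, 0.294]]
handle 0.71 [296. 220. 208. 121.] 3683 [ 0.589 -0.044  0.202] [[0.431, -0.29, 0.081], [0.694, 0.18, 0.294]]
lever 0.94 [299. 218. 209. 119.] 3986 [ 0.581 -0.045  0.198] [[0.413, -0.293, -0.0], [0.693, 0.179, 0.293]]
boom 0.65 [299. 252. 205.  56.] 2927 [ 0.606 -0.034  0.189] [[0.536, -0.291, 0.102], [0.697, 0.182, 0.269]]
pointer 0.97 [298. 251. 210.  54.] 2838 [ 0.606 -0.029  0.188] [[0.535, -0.289, 0.102], [0.697, 0.181, 0.269]]
mark30 0.95 [296.
[... 1191 characters left out ...]
], [0.696, 0.176, 0.287]]
mark30 0.61 [345. 269. 190. 107.] 5887 [ 0.536 -0.008  0.174] [[0.418, -0.275, 0.008], [0.673, 0.163, 0.298]]
weight_center 0.87 [347. 242. 197.  53.] 2102 [ 0.613 -0.077  0.185] [[0.513, -0.301, 0.007], [0.705, 0.176, 0.29]]
torch_clamp 0.98 [346. 239. 191.  54.] 1940 [ 0.612 -0.079  0.186] [[0.514, -0.293, 0.108], [0.688, 0.174, 0.288]]
prop_brick 0.78 [388. 221.  40.  84.] 2017 [ 0.702 -0.176  0.113] [[0.59, -0.231, 0.019], [0.803, -0.127, 0.12]]
brush 0.76 [411. 298.  90.  37.] 777 [ 0.486 -0.264  0.034] [[0.435, -0.376, 0.026], [0.536, -0.151, 0.041]]
spray_can 0.87 [474. 303.  33.  27.] 702 [ 0.464 -0.414  0.164] [[0.441, -0.448, 0.02], [0.494, -0.396, 0.175]]
```

```bash
python3 - <<'E'
import cv2,numpy as np
a=cv2.imread("pics/scene0.png")[130:370,150:450];b=cv2.imread("pics/top0.png")[180:360,220:520]
a=cv2.resize(a,(720,576),interpolation=cv2.INTER_CUBIC);b=cv2.resize(b,(800,480),interpolation=cv2.INTER_CUBIC)
cv2.imwrite("pics/a.png",a);cv2.imwrite("pics/b.png",b)
E
```

```text
(no output)
```

View pics/a.png

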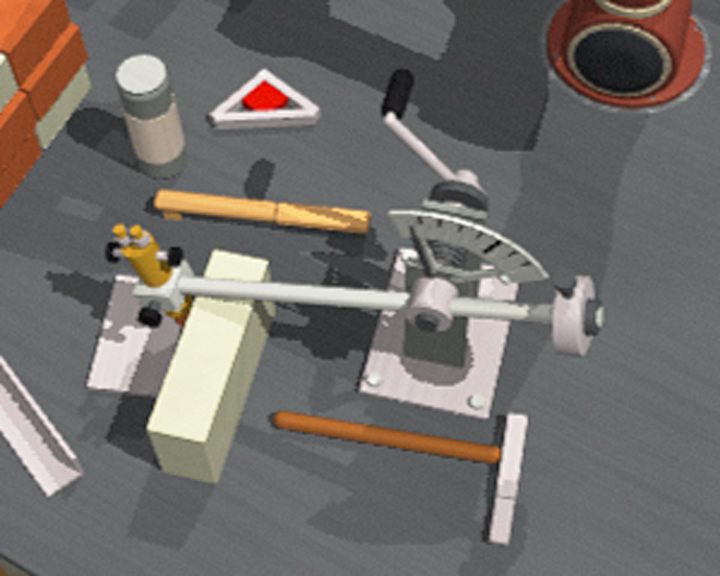

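View pics/b.png

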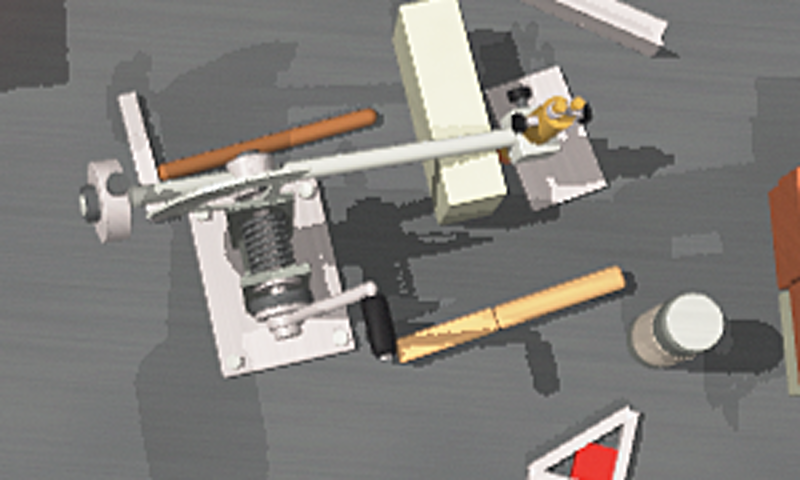

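The views show the lever grip (scene crop 398,93; top crop 378,322), the boom resting on the brick, and the scale fan facing the scene camera. Next I'll fit the stand pose from depth.

```bash
cat >> h.py <<'E'
def cloud(cam):
    im,d=vision.grab_frame(cam); m=(d>0); P=pts(cam,d,m); return im,d,P,im[m]
E
python3 - <<'E'
from h import *
import pickle
D={}
for cam in("scene","top"):
    im,d,P,C=cloud(cam);D[cam]=(P,C)
    L=C.astype(int).max(1)
    # handle: dark pts near
    k=(np.abs(P-[0.42,-0.08,0.29])<[.07,.1,.03]).all(1)&(L<70)
    h=P[k];print(cam,"handle",k.sum(),np.round(h.mean(0),4),np.round(h.min(0),3),np.round(h.max(0),3))
    q=h-h.mean(0);print(" axis",np.round(np.linalg.svd(q,full_matrices=False)[2][0],3))
    # tube
    b=P[(P[:,2]>.125)&(P[:,2]<.19)&(P[:,0]>.55)&(P[:,0]<.72)&(P[:,1]<-.07)&(P[:,1]>-.22)&(C.min(1)>110)]
    for _ in range(4):
        c=b.mean(0);v=np.linalg.svd(b-c,full_matrices=False)[2][0];r=np.linalg.norm((b-c)-np.outer((b-c)@v,v),axis=1);b=b[r<max(.012,np.median(r)*2.5)]
    v=-v if v[1]>0 else v
    print(" tube",len(b),np.round(c,4),np.round(v,4),"yaw",np.degrees(np.arctan2(v[0],-v[1])),"ang",np.arcsin(v[2]))
    f=(P[:,2]>.006)&(P[:,2]<.02)&(C.min(1)>130)&(P[:,0]>.38)&(P[:,0]<.68)&(P[:,1]>-.12)&(P[:,1]<.13)
    F=P[f][:,:2].astype(np.float32);r=cv2.minAreaRect(F);print(" foot",f.sum(),r,np.round(cv2.boxPoints(r),3).tolist())
    w=P[(np.abs(P-[.55,.19,.22])<[.06,.06,.06]).all(1)];print(" weight",len(w),np.round(w.mean(0),3))
pickle.dump(D,open("D.pkl","wb"))
E
```

```text
scene handle 183 [ 0.4327 -0.1023  0.2937] [ 0.399 -0.121  0.281] [ 0.46  -0.087  0.301]
 axis [ 0.969  0.246 -0.027]
 tube 425 [ 0.6359 -0.1434  0.1524] [ 0.2813 -0.9271 -0.2477] yaw 16.880524690239252 ang -0.2502795205710125
 foot 1269 ((0.5108147859573364, 0.018286675214767456), (0.20529194176197052, 0.17793846130371094), 16.40059471130371) [[0.3869999945163727, 0.07500000298023224], [0.43700000643730164, -0.09600000083446503], [0.6340000033378601, -0.03799999877810478], [0.5839999914169312, 0.13300000131130219]]
 weight 570 [0.555 0.166 0.243]
top handle 223 [ 0.4306 -0.1055  0.2959] [ 0.402 -0.122  0.277] [ 0.46  -0.088  0.306]
 axis [-0.958 -0.284  0.031]
 tube 384 [ 0.6307 -0.1445  0.1549] [ 0.2785 -0.9269 -0.2517] yaw 16.724112609531616 ang -0.25440389301656924
 foot 1565 ((0.5267550945281982, -0.002161279320716858), (0.24583782255649567, 0.1855878233909607), 7.41766357421875) [[0.3930000066757202, 0.07400000095367432], [0.4169999957084656, -0.10999999940395355], [0.6610000133514404, -0.07800000160932541], [0.6370000243186951, 0.10599999874830246]]
 weight 434 [0.535 0.159 0.248]
```

```bash
python3 -m crank '[0,0,-50,0,100, 30,-20,-100,0,100, 60,-50,-150,1,100, 90,-90,-150,2,100, 130,-130,-150,3,100, 165,-165,-150,4,100, 200,-200,-150,4.6,100, 235,-235,-150,4.6,100, 270,-270,-150,4.6,100, 300,-305,-150,4.6,100]'
python3 - <<'E'
from h import *
s=status.state();p=s["tool_pos"];w,x,y,z=s["tool_rot"]
print(s["time"],p,s["tool_rot"])
E
```

```text
time: 2.3
tool_pos: [0.3896, -0.2048, 0.3815]
tool_rot: [0.0, 0.989, 0.147, 0.0]
contact_force: [0.7, -0.1, 0.2]
gripper_width: 1.003
2.3 [ 0.38959887 -0.20481929  0.38151011] [3.07735166e-04 9.89210323e-01 1.46501384e-01 4.33075307e-04]
```

```bash
python3 -m crank '[28,-35,0,0,100, 56,-70,20,0,100, 56,-70,40,0,100, 56,-70,40,0,100, 56,-70,55,0,100, 56,-70,75,0,100, 56,-70,95,0,100, 56,-70,115,0,100, 56,-70,115,0,100, 56,-70,115,0,100]'
python3 - <<'E'
from h import *
s=status.state();print(s["time"],s["tool_pos"],s["tool_rot"])
im,d,P,C=cloud("scene")
O=np.array([.5417,.0135]);a=np.radians(16.8);ex=np.array([np.cos(a),np.sin(a)]);ey=np.array([-ex[1],ex[0]])
k=(np.abs(P-[0.431,-0.104,0.29])<[.05,.05,.03]).all(1)&(C.max(1)<70)
print(k.sum(),P[k].mean(0))
cv2.imwrite("pics/c.png",cv2.resize(im[90:270,230:430,::-1],(800,600) if 0 else (660,594),interpolation=cv2.INTER_CUBIC))
E
```

```text
time: 3.3
tool_pos: [0.4224, -0.1244, 0.2668]
tool_rot: [0.0, 0.989, 0.146, 0.0]
contact_force: [0.7, -0.0, 0.7]
gripper_width: 1.001
3.3 [ 0.422435   -0.12435978  0.26682476] [1.03170188e-04 9.89312595e-01 1.45810008e-01 1.45318437e-04]
191 [ 0.43184151 -0.09922466  0.29522473]
```

View pics/c.png

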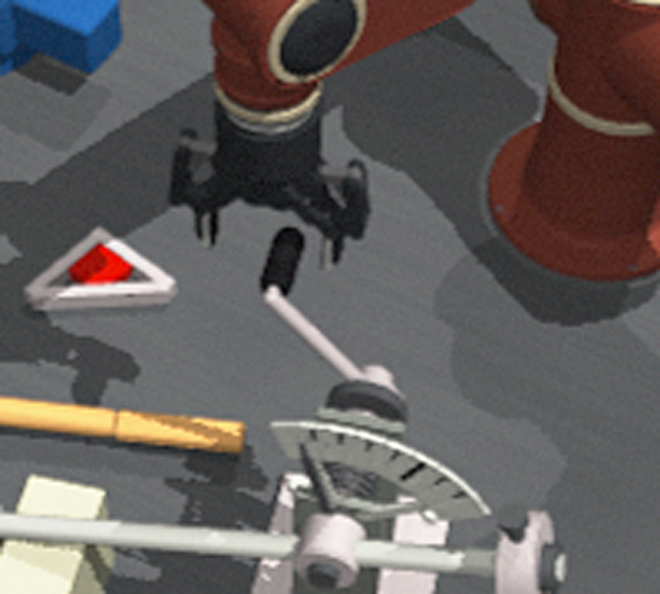

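```bash
python3 -m crank '[7,-8,0,0,100, 14,-17,0,0,100, 14,-17,0,0,100, 14,-17,0,0,50, 14,-17,0,0,0, 14,-17,0,0,0, 14,-17,0,0,0, 14,-17,0,0,0, 14,-17,0,0,0, 14,-17,0,0,0]'
cat >> h.py <<'E'
O=np.array([.5417,.0135]);a=np.radians(16.8);ex=np.array([np.cos(a),np.sin(a)]);ey=np.array([-ex[1],ex[0]])
def boom():
    t=status.state()["time"];im,d,P,C=cloud("scene")
    Q=np.stack([(P[:,:2]-O)@ex,(P[:,:2]-O)@ey,P[:,2]],1)
    r=np.hypot(Q[:,1],Q[:,2]-.19);el=np.arctan2(Q[:,2]-.19,-Q[:,1])
    b=Q[(abs(Q[:,0]-.043)<.02)&(r>.07)&(r<.25)&(el>-.5)&(el<1)&(Q[:,2]>.122)][:,1:]
    th=np.median(np.arctan2(b[:,1]-.19,-b[:,0]))
    for _ in range(4):   # line fit about tube
        n=np.array([np.sin(th),np.cos(th)]);e=(b-[0,.19])@n; e-=np.median(e); b2=b[abs(e)<.013]
        c=b2.mean(0);v=np.linalg.svd(b2-c,full_matrices=False)[2][0];v*=-np.sign(v[0]);th=np.arctan2(v[1],-v[0])
    return t,th,len(b2)
def lever():
    p=status.state()["tool_pos"]; q=np.array([(p[:2]-O)@ex,(p[:2]-O)@ey,p[2]+DZ]); return np.arctan2(q[1],q[2]-.19),q
DZ=.0187
E
python3 - <<'E'
from h import *
print(lever(),status.state()["contact_force"]);print(boom())
E
```

```text
time: 4.35
tool_pos: [0.4317, -0.1056, 0.267]
tool_rot: [0.003, 0.989, 0.146, 0.001]
contact_force: [2.9, -8.6, -0.0]
gripper_width: 0.273
(np.float64(-0.709765279814375), array([-0.13976009, -0.08225444,  0.2857426 ])) [ 2.89716113e+00 -8.60672906e+00 -6.69898937e-04]
(4.35, np.float64(-0.24484632134083092), 508)
```

```bash
cat >> h.py <<'E'
def rows(L0,Ls):
    for L in Ls: print("L %.3f ty %.1f tz %.1f"%(L,-125*(np.sin(L)-np.sin(L0)),-125*(np.cos(L)-np.cos(L0))))
E
python3 -c "
from h import *
rows(-.70,np.linspace(-.665,-.35,10))"
```

```text
L -0.665 ty -3.4 tz -2.8
L -0.630 ty -6.9 tz -5.4
L -0.595 ty -10.5 tz -7.9
L -0.560 ty -14.1 tz -10.3
L -0.525 ty -17.9 tz -12.6
L -0.490 ty -21.7 tz -14.7
L -0.455 ty -25.6 tz -16.7
L -0.420 ty -29.6 tz -18.5
L -0.385 ty -33.6 tz -20.2
L -0.350 ty -37.7 tz -21.8
```

```bash
python3 -m crank '[0,-3.4,-2.8,0,0, 0,-6.9,-5.4,0,0, 0,-10.5,-7.9,0,0, 0,-14.1,-10.3,0,0, 0,-17.9,-12.6,0,0, 0,-21.7,-14.7,0,0, 0,-25.6,-16.7,0,0, 0,-29.6,-18.5,0,0, 0,-33.6,-20.2,0,0, 0,-37.7,-21.8,0,0]'
python3 - <<'E'
from h import *
print(lever(),status.state()["contact_force"]);print(boom())
rows(-.35,np.linspace(-.335,-.2,10))
E
```

```text
time: 5.4
tool_pos: [0.4211, -0.0699, 0.288]
tool_rot: [0.004, 0.989, 0.145, 0.001]
contact_force: [6.3, -10.7, -5.2]
gripper_width: 0.271
(np.float64(-0.36771038591536415), array([-0.13959423, -0.04495994,  0.3067089 ])) [  6.33683413 -10.72303477  -5.18937052]
(5.4, np.float64(-0.24178480577418573), 508)
L -0.335 ty -1.8 tz -0.6
L -0.320 ty -3.5 tz -1.2
L -0.305 ty -5.3 tz -1.8
L -0.290 ty -7.1 tz -2.4
L -0.275 ty -8.9 tz -2.9
L -0.260 ty -10.7 tz -3.4
L -0.245 ty -12.5 tz -3.8
L -0.230 ty -14.4 tz -4.3
L -0.215 ty -16.2 tz -4.7
L -0.200 ty -18.0 tz -5.1
```

```bash
python3 -m crank '[0,-1.8,-0.6,0,0, 0,-3.5,-1.2,0,0, 0,-5.3,-1.8,0,0, 0,-7.1,-2.4,0,0, 0,-8.9,-2.9,0,0, 0,-10.7,-3.4,0,0, 0,-12.5,-3.8,0,0, 0,-14.4,-4.3,0,0, 0,-16.2,-4.7,0,0, 0,-18,-5.1,0,0]'
python3 - <<'E'
from h import *
print(lever(),status.state()["contact_force"]);print(boom())
rows(-.2,np.linspace(-.19,-.1,10))
E
```

```text
time: 6.45
tool_pos: [0.4159, -0.0526, 0.2929]
tool_rot: [0.004, 0.989, 0.146, 0.001]
contact_force: [6.3, -10.1, -4.7]
gripper_width: 0.268
(np.float64(-0.2176096442336123), array([-0.1394981 , -0.02689656,  0.31164287])) [  6.31032354 -10.13693813  -4.72259323]
(6.45, np.float64(-0.05520342913959028), 553)
L -0.190 ty -1.2 tz -0.2
L -0.180 ty -2.5 tz -0.5
L -0.170 ty -3.7 tz -0.7
L -0.160 ty -4.9 tz -0.9
L -0.150 ty -6.2 tz -1.1
L -0.140 ty -7.4 tz -1.3
L -0.130 ty -8.6 tz -1.4
L -0.120 ty -9.9 tz -1.6
L -0.110 ty -11.1 tz -1.7
L -0.100 ty -12.4 tz -1.9
```

```bash
cat > sim.py <<'E'
import numpy as np
from scipy.optimize import least_squares
def sim(p,LT,LL,t0,t1,th,w,dt=.005,rest=None):
    G,I,o=p;T=[];X=[];W=[];t=t0
    while t<t1+1e-9:
        T.append(t);X.append(th);W.append(w)
        L=np.interp(t,LT,LL)+o
        a=(.55*(L-th+1)-G*np.cos(th+.045)-.007*w-.003*np.tanh(w/.005))/I
        w+=a*dt;th+=w*dt;t+=dt
        if rest is not None and th<rest: th=rest;w=max(w,0)
    return np.array(T),np.array(X),np.array(W)
def fit(LT,LL,M):
    M=np.array(M)
    def res(p):
        T,X,W=sim(p,LT,LL,4.4,M[-1,0]+.01,-.243,0,rest=-.243)
        return np.r_[(np.interp(M[:,0],T,X)-M[:,1])/.006,(p[0]-.57)/.08,(p[1]-.088)/.01,p[2]/.01]
    best=min((least_squares(res,[g,i,0],diff_step=1e-3,bounds=([.44,.068,-.04],[.70,.108,.04])) for g in(.46,.52,.57,.64) for i in(.08,.095)),key=lambda r:r.cost)
    return best.x,best.fun
E
cat > data.py <<'E'
# lever trajectory (time, lever from TCP), boom measurements
LT=[4.4,5.4,6.4];LL=[-.705,-.365,-.215]
M=[(5.4,-.2418),(6.45,-.0552)]
E
python3 - <<'E'
from sim import *;from data import *
p,f=fit(LT,LL,M);print(p,f)
for r in(.02,.06,.1,.15):
    T,X,W=sim(p,LT+[7.5,8.5,9.5],LL+[-.215+r,-.215+2*r,-.215+3*r],4.4,9.5,-.243,0,rest=-.243);print(r,np.round(X[::50][8:],2),W[-1])
E
```

```text
[0.467958   0.08755795 0.0008898 ] [-0.08397109 -0.02800263 -1.27552497 -0.04420547  0.0889798 ]
0.02 [-0.07 -0.01  0.04  0.04  0.01 -0.03 -0.08 -0.11 -0.1  -0.07 -0.02  0.02
  0.06] 0.04146733903989574
0.06 [-0.07 -0.    0.04  0.05  0.04  0.01 -0.02 -0.03 -0.02  0.02  0.07  0.12
  0.17] 0.1145866368076082
0.1 [-0.07 -0.    0.04  0.07  0.06  0.05  0.04  0.05  0.07  0.12  0.17  0.24
  0.3 ] 0.19648856665863754
0.15 [-0.07 -0.    0.05  0.08  0.1   0.11  0.11  0.14  0.18  0.24  0.32  0.41
  0.5 ] 0.3321058163459642
```

```bash
python3 -m crank '[0,-1.2,-0.2,0,0, 0,-2.5,-0.5,0,0, 0,-3.7,-0.7,0,0, 0,-4.9,-0.9,0,0, 0,-6.2,-1.1,0,0, 0,-7.4,-1.3,0,0, 0,-8.6,-1.4,0,0, 0,-9.9,-1.6,0,0, 0,-11.1,-1.7,0,0, 0,-12.4,-1.9,0,0]'
cat >> data.py <<'E'
from h import boom,lever,rows
E
python3 - <<'E'
from data import *;from sim import *
l,q=lever();m=boom();print(l,q,m);LT+=[6.5,m[0]];LL+=[-.215,l];M.append(m[:2])
p,f=fit(LT,LL,M);print(p,f)
for r in(.06,.1):
    T,X,W=sim(p,LT+[8.5,9.5,10.5],LL+[l+r,l+2*r,l+3*r],4.4,10.5,-.243,0,rest=-.243);print(r,np.round(X[::50][8:],2),W[-1])
rows(-.1,np.linspace(-.092,-.02,10))
E
```

```text
time: 7.5
tool_pos: [0.4124, -0.0407, 0.2947]
tool_rot: [0.004, 0.989, 0.145, 0.001]
contact_force: [6.0, -9.3, -4.7]
gripper_width: 0.277
-0.11726627462800492 [-0.13944805 -0.01453815  0.3134067 ] (7.5, np.float64(0.03331037797139439), 576)
[0.46997438 0.08112145 0.00094017] [-0.10260319 -0.08644652  0.1703144  -1.25032024 -0.68785521  0.09401708]
0.06 [-0.07 -0.01  0.03  0.05  0.04  0.03  0.02  0.03  0.05  0.09  0.12  0.16
  0.19  0.2   0.21  0.21  0.21] 0.02828084393391979
0.1 [-0.07 -0.01  0.03  0.05  0.04  0.03  0.03  0.04  0.08  0.13  0.19  0.25
  0.3   0.33  0.35  0.36  0.37] 0.06147981604881141
L -0.092 ty -1.0 tz -0.1
L -0.084 ty -2.0 tz -0.2
L -0.076 ty -3.0 tz -0.3
L -0.068 ty -4.0 tz -0.3
L -0.060 ty -5.0 tz -0.4
L -0.052 ty -6.0 tz -0.5
L -0.044 ty -7.0 tz -0.5
L -0.036 ty -8.0 tz -0.5
L -0.028 ty -9.0 tz -0.6
L -0.020 ty -10.0 tz -0.6
```

```bash
cat > plan.py <<'E'
import sys,json
from sim import *; from h import boom,lever,rows
D=json.load(open("d.json"))
def step(Lcmd,tend,add=True,n=10):
    l,q=lever();m=boom();print("lever",l,"boom",m)
    LT,LL,M=D["LT"],D["LL"],D["M"]
    if add: LT+=[m[0]-.0];LL+=[l];M.append(m[:2]);json.dump(D,open("d.json","w"))
    p,f=fit(LT,LL,M);print("fit",p,"res mm",np.round(f[:len(M)]*6,1))
    T,X,W=sim(p,LT+[99],LL+[LL[-1]],4.4,m[0]+.05,-.243,0,rest=-.243)
    th,w=X[-1],W[-1];acc=(.55*(l+p[2]-th+1)-p[0]*np.cos(th+.045)-.007*w)/p[1]
    h=tend;A=np.array([[h**3,h**4,h**5],[3*h*h,4*h**3,5*h**4],[6*h,12*h*h,20*h**3]])
    c=np.linalg.solve(A,[.5236-th-w*h-acc*h*h/2,-w-acc*h,-acc])
    P=np.polynomial.Polynomial([th,w,acc/2,*c]);t=np.arange(1,n+1)*.1
    t=np.minimum(t,h)
    L=(p[1]*P.deriv(2)(t)+.007*P.deriv(1)(t)+p[0]*np.cos(P(t)+.045))/.55+P(t)-1-p[2]
    print("now th,w",th,w,"L30",p[0]/.55*np.cos(.5686)-.4764-p[2]);print("L true",np.round(L,3),"th",np.round(P(t),2))
    s=np.sign(np.diff(np.r_[l,L]));rows(Lcmd,L+.017*s)
E
python3 - <<'E'
import json
json.dump(dict(LT=[4.4,5.4,6.4,6.5,7.5],LL=[-.705,-.365,-.215,-.215,-.117],M=[(5.4,-.2418),(6.45,-.0552),(7.5,.0333)]),open("d.json","w"))
import plan; plan.step(-.1,6.0,add=False)
E
```

```text
lever -0.1159887129162507 boom (7.55, np.float64(0.029842021598880025), 572)
fit [0.47000103 0.08103723 0.00094139] res mm [-0.6 -0.5  1. ]
now th,w 0.029749459503590082 -0.043738003134882845 L30 0.24274774188088105
L true [-0.118 -0.12  -0.121 -0.122 -0.123 -0.123 -0.122 -0.121 -0.119 -0.116] th [0.03 0.02 0.02 0.02 0.01 0.01 0.01 0.01 0.01 0.02]
L -0.135 ty 4.3 tz 0.5
L -0.137 ty 4.6 tz 0.5
L -0.138 ty 4.7 tz 0.6
L -0.139 ty 4.9 tz 0.6
L -0.140 ty 5.0 tz 0.6
L -0.140 ty 5.0 tz 0.6
L -0.105 ty 0.7 tz 0.1
L -0.104 ty 0.5 tz 0.1
L -0.102 ty 0.3 tz 0.0
L -0.099 ty -0.1 tz -0.0
```

```bash
python3 -m crank '[0,0,0,0,0, 0,0,0,0,0, 0,0,0,0,0, 0,-0.4,0,0,0, 0,-0.9,-0.1,0,0, 0,-1.7,-0.1,0,0, 0,-2.5,-0.2,0,0, 0,-3.3,-0.3,0,0, 0,-4.1,-0.3,0,0, 0,-5,-0.4,0,0]'
python3 - <<'E'
import plan
plan.D["LT"]+=[7.95];plan.D["LL"]+=[-.116]
plan.step(-.06,5.0)
E
```

```text
time: 8.6
tool_pos: [0.411, -0.036, 0.2951]
tool_rot: [0.004, 0.989, 0.145, 0.001]
contact_force: [6.8, -10.2, -4.6]
gripper_width: 0.271
lever -0.07716232248839383 boom (8.6, np.float64(0.056094092861279865), 580)
fit [0.46840756 0.07918477 0.00081838] res mm [-0.5  6.  -1.  -8.3]
now th,w 0.05257701503037927 0.0986557707930754 L30 0.24042939057625942
L true [-0.07  -0.062 -0.052 -0.042 -0.031 -0.019 -0.008  0.004  0.017  0.029] th [0.06 0.08 0.09 0.1  0.12 0.13 0.15 0.17 0.18 0.2 ]
L -0.053 ty -0.9 tz -0.0
L -0.045 ty -1.9 tz -0.1
L -0.035 ty -3.1 tz -0.1
L -0.025 ty -4.4 tz -0.2
L -0.014 ty -5.8 tz -0.2
L -0.002 ty -7.2 tz -0.2
L 0.009 ty -8.7 tz -0.2
L 0.021 ty -10.2 tz -0.2
L 0.034 ty -11.7 tz -0.2
L 0.046 ty -13.2 tz -0.1
```

```bash
python3 -m crank '[0,-0.9,0,0,0, 0,-1.9,-0.1,0,0, 0,-3.1,-0.1,0,0, 0,-4.4,-0.2,0,0, 0,-5.8,-0.2,0,0, 0,-7.2,-0.2,0,0, 0,-8.7,-0.2,0,0, 0,-10.2,-0.2,0,0, 0,-11.7,-0.2,0,0, 0,-13.2,-0.1,0,0]'
python3 - <<'E'
import plan
plan.D["LT"]+=[9.1];plan.D["LL"]+=[-.033]
plan.step(.046,4.0)
E
```

```text
time: 9.65
tool_pos: [0.4072, -0.0233, 0.295]
tool_rot: [0.004, 0.989, 0.145, 0.001]
contact_force: [7.2, -10.6, -4.1]
gripper_width: 0.269
lever 0.02916297475935227 boom (9.65, np.float64(0.18605451900973724), 600)
fit [0.46971196 0.07783673 0.00058085] res mm [-0.6  2.7 -5.1 -9.9  8.7]
now th,w 0.20264143341636529 0.15755511642932796 L30 0.24266538420331799
L true [0.041 0.053 0.064 0.075 0.086 0.096 0.106 0.115 0.124 0.133] th [0.22 0.23 0.25 0.26 0.28 0.29 0.31 0.32 0.33 0.35]
L 0.058 ty -1.5 tz 0.1
L 0.070 ty -3.0 tz 0.2
L 0.081 ty -4.4 tz 0.3
L 0.092 ty -5.8 tz 0.4
L 0.103 ty -7.1 tz 0.5
L 0.113 ty -8.3 tz 0.7
L 0.123 ty -9.6 tz 0.8
L 0.132 ty -10.7 tz 1.0
L 0.141 ty -11.8 tz 1.1
L 0.150 ty -12.9 tz 1.3
```

```bash
python3 -m crank '[0,-1.5,0.1,0,0, 0,-3,0.2,0,0, 0,-4.4,0.3,0,0, 0,-5.8,0.4,0,0, 0,-7.1,0.5,0,0, 0,-8.3,0.7,0,0, 0,-9.6,0.8,0,0, 0,-10.7,1,0,0, 0,-11.8,1.1,0,0, 0,-12.9,1.3,0,0]'
python3 - <<'E'
import plan
plan.D["LT"]+=[10.15];plan.D["LL"]+=[.085]
plan.step(.15,3.5)
E
```

```text
time: 10.7
tool_pos: [0.4036, -0.011, 0.2936]
tool_rot: [0.004, 0.989, 0.145, 0.001]
contact_force: [8.1, -11.2, -4.1]
gripper_width: 0.268
lever 0.13362724951847588 boom (10.7, np.float64(0.352486089771703), 622)
fit [0.47013764 0.07906382 0.00263321] res mm [-0.5  3.9 -2.  -9.8 10.7 -6.2]
now th,w 0.35202630328540657 0.11312091769450588 L30 0.24126521153697977
L true [0.141 0.148 0.155 0.161 0.167 0.173 0.178 0.184 0.188 0.193] th [0.36 0.37 0.38 0.39 0.4  0.41 0.42 0.43 0.44 0.45]
L 0.158 ty -1.0 tz 0.2
L 0.165 ty -1.9 tz 0.3
L 0.172 ty -2.7 tz 0.4
L 0.178 ty -3.5 tz 0.6
L 0.184 ty -4.2 tz 0.7
L 0.190 ty -4.9 tz 0.8
L 0.195 ty -5.6 tz 1.0
L 0.201 ty -6.2 tz 1.1
L 0.205 ty -6.8 tz 1.2
L 0.210 ty -7.4 tz 1.3
```

```bash
python3 -m crank '[0,-1,0.2,0,0, 0,-1.9,0.3,0,0, 0,-2.7,0.4,0,0, 0,-3.5,0.6,0,0, 0,-4.2,0.7,0,0, 0,-4.9,0.8,0,0, 0,-5.6,1,0,0, 0,-6.2,1.1,0,0, 0,-6.8,1.2,0,0, 0,-7.4,1.3,0,0]'
python3 - <<'E'
import plan
plan.D["LT"]+=[11.2];plan.D["LL"]+=[.167]
plan.step(.21,3)
E
```

```text
time: 11.75
tool_pos: [0.4015, -0.004, 0.2922]
tool_rot: [0.004, 0.989, 0.145, 0.001]
contact_force: [9.5, -10.0, -6.5]
gripper_width: 0.272
lever 0.19404997185634562 boom (11.75, np.float64(0.4428088993798122), 622)
fit [0.47036496 0.07858931 0.00360393] res mm [-0.5  5.3 -2.6 -8.5 11.2 -5.9 -2.4]
now th,w 0.4434633487636609 0.06061845075813984 L30 0.24064277015012048
L true [0.197 0.2   0.203 0.206 0.209 0.212 0.214 0.217 0.219 0.221] th [0.45 0.46 0.46 0.47 0.47 0.48 0.48 0.49 0.49 0.49]
L 0.214 ty -0.5 tz 0.1
L 0.217 ty -0.9 tz 0.2
L 0.220 ty -1.3 tz 0.3
L 0.223 ty -1.6 tz 0.4
L 0.226 ty -2.0 tz 0.4
L 0.229 ty -2.3 tz 0.5
L 0.231 ty -2.6 tz 0.6
L 0.234 ty -2.9 tz 0.7
L 0.236 ty -3.2 tz 0.7
L 0.238 ty -3.4 tz 0.8
```

```bash
python3 -m crank '[0,-0.5,0.1,0,0, 0,-0.9,0.2,0,0, 0,-1.3,0.3,0,0, 0,-1.6,0.4,0,0, 0,-2,0.4,0,0, 0,-2.3,0.5,0,0, 0,-2.6,0.6,0,0, 0,-2.9,0.7,0,0, 0,-3.2,0.7,0,0, 0,-3.4,0.8,0,0]'
python3 - <<'E'
import plan
plan.step(.238,2.5)
E
```

```text
time: 12.8
tool_pos: [0.4005, -0.0008, 0.2915]
tool_rot: [0.004, 0.989, 0.145, 0.001]
contact_force: [7.2, -11.3, -5.6]
gripper_width: 0.268
lever 0.22187073253212988 boom (12.8, np.float64(0.4824110898845593), 627)
fit [0.4704733  0.07871241 0.00389289] res mm [-0.5  5.3 -2.3 -8.5 11.4 -5.6 -2.3 -0.7]
now th,w 0.48281679101685127 0.021081350921210183 L30 0.2405197967742277
L true [0.222 0.223 0.224 0.225 0.226 0.227 0.228 0.229 0.23  0.231] th [0.49 0.49 0.49 0.49 0.5  0.5  0.5  0.5  0.51 0.51]
L 0.239 ty -0.2 tz 0.0
L 0.240 ty -0.2 tz 0.1
L 0.241 ty -0.3 tz 0.1
L 0.242 ty -0.4 tz 0.1
L 0.243 ty -0.6 tz 0.1
L 0.244 ty -0.7 tz 0.2
L 0.245 ty -0.8 tz 0.2
L 0.246 ty -0.9 tz 0.2
L 0.247 ty -1.0 tz 0.3
L 0.248 ty -1.2 tz 0.3
```

```bash
python3 -m crank '[0,-0.2,0,0,0, 0,-0.4,0.1,0,0, 0,-0.6,0.1,0,0, 0,-0.8,0.2,0,0, 0,-1,0.2,0,0, 0,-1.2,0.3,0,0, 0,-1.4,0.3,0,0, 0,-1.6,0.4,0,0, 0,-1.8,0.4,0,0, 0,-2,0.5,0,0]'
python3 - <<'E'
import plan
plan.step(.255,2)
E
```

```text
time: 13.85
tool_pos: [0.4, 0.0011, 0.291]
tool_rot: [0.004, 0.989, 0.145, 0.002]
contact_force: [7.6, -11.4, -5.5]
gripper_width: 0.272
lever 0.23834026513905698 boom (13.85, np.float64(0.5136344155234662), 618)
fit [0.47166511 0.07920351 0.00660401] res mm [-0.5  5.9 -1.1 -8.4 12.3 -4.3 -1.3  1.2 -6.9]
now th,w 0.508079954106218 0.026999436515796348 L30 0.23963464235837628
L true [0.236 0.234 0.233 0.233 0.233 0.233 0.234 0.235 0.236 0.237] th [0.51 0.51 0.52 0.52 0.52 0.52 0.53 0.53 0.53 0.53]
L 0.219 ty 4.4 tz -1.1
L 0.217 ty 4.6 tz -1.1
L 0.216 ty 4.8 tz -1.1
L 0.216 ty 4.8 tz -1.1
L 0.250 ty 0.6 tz -0.2
L 0.250 ty 0.6 tz -0.1
L 0.251 ty 0.5 tz -0.1
L 0.252 ty 0.4 tz -0.1
L 0.253 ty 0.3 tz -0.1
L 0.254 ty 0.1 tz -0.0
```

```bash
python3 -m crank '[0,0.5,-0.2,0,0, 0,1,-0.4,0,0, 0,1.5,-0.5,0,0, 0,2,-0.6,0,0, 0,2,-0.6,0,0, 0,2,-0.6,0,0, 0,2,-0.6,0,0, 0,2,-0.6,0,0, 0,2,-0.6,0,0, 0,2,-0.6,0,0]'
python3 - <<'E'
import plan
plan.step(.239,2)
E
```

```text
time: 14.9
tool_pos: [0.3999, 0.0011, 0.2909]
tool_rot: [0.001, 0.989, 0.146, 0.001]
contact_force: [7.4, -3.6, -6.1]
gripper_width: 0.274
lever 0.2386327944826452 boom (14.9, np.float64(0.5255555803233464), 628)
fit [0.47170115 0.0791694  0.00669007] res mm [-0.5  6.  -1.1 -8.4 12.3 -4.3 -1.2  1.2 -6.9 -0.2]
now th,w 0.5253236897281636 -0.0003504818634253424 L30 0.23960380937175343
L true [0.239 0.24  0.24  0.24  0.24  0.24  0.24  0.24  0.24  0.24 ] th [0.53 0.53 0.52 0.52 0.52 0.52 0.52 0.52 0.52 0.52]
L 0.256 ty -2.1 tz 0.5
L 0.257 ty -2.1 tz 0.5
L 0.257 ty -2.2 tz 0.6
L 0.257 ty -2.2 tz 0.6
L 0.257 ty -2.2 tz 0.6
L 0.257 ty -2.2 tz 0.6
L 0.223 ty 1.9 tz -0.5
L 0.223 ty 1.9 tz -0.5
L 0.223 ty 1.9 tz -0.5
L 0.223 ty 1.9 tz -0.5
```

```bash
python3 -m crank '[0,0.7,0.3,0,0, 0,1.5,0.5,0,0, 0,1.5,0.5,0,0, 0,1.5,0.5,0,50, 0,1.5,0.5,0,100, 0,1.5,0.5,0,100, 0,1.5,0.5,0,100, 0,1.5,0.5,0,100, 0,1.5,0.5,0,100, 0,1.5,0.5,0,100]'
python3 - <<'E'
from h import *
print(boom());im,d,P,C=cloud("scene")
Q=np.stack([(P[:,:2]-O)@ex,(P[:,:2]-O)@ey,P[:,2]],1)
k=(abs(Q[:,0]+.14)<.027)&(abs(Q[:,1]-.03)<.03)&(Q[:,2]>.29)&(Q[:,2]<.335)&(C.max(1)<70);print(k.sum(),Q[k].mean(0))
cv2.imwrite("pics/d.png",cv2.resize(im[90:270,230:430,::-1],(660,594),interpolation=cv2.INTER_CUBIC))
E
```

```text
time: 15.95
tool_pos: [0.3995, 0.0007, 0.2918]
tool_rot: [0.0, 0.989, 0.147, -0.0]
contact_force: [-0.2, -0.2, 0.2]
gripper_width: 1.001
(15.95, np.float64(0.5290907036089301), 623)
174 [-0.13761379  0.03215857  0.31924316]
```

View pics/d.png

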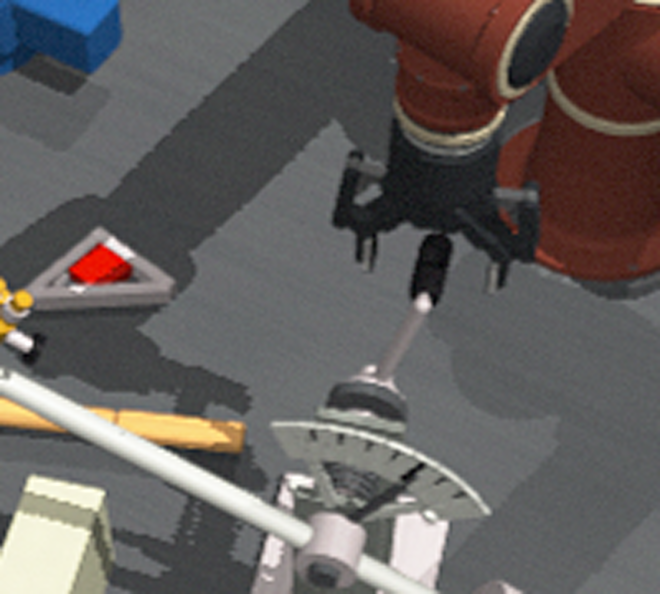

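The fingers stand open and clear of the grip (435,265). The pointer lies on the long 30-degree mark (about 410,478), and the contact force is zero. I'll retreat straight up and watch the arm float.

```bash
python3 -m crank '[0,0,-10,0,100, 0,0,-20,0,100, 0,0,-35,0,100, 0,0,-50,0,100, 0,0,-65,0,100, 0,0,-80,0,100, 0,0,-90,0,100, 0,0,-90,0,100, 0,0,-90,0,100, 0,0,-90,0,100]'
python3 -c "
from h import *
print(boom())"
for i in 1 2 3 4 5 6; do python3 -m crank '[0,0,0,0,100, 0,0,0,0,100, 0,0,0,0,100, 0,0,0,0,100, 0,0,0,0,100, 0,0,0,0,100, 0,0,0,0,100, 0,0,0,0,100, 0,0,0,0,100, 0,0,0,0,100]' | grep -E "time|force"; python3 -c "
from h import *
print(boom())"; done
```

```text
time: 17.05
tool_pos: [0.3993, 0.0007, 0.3808]
tool_rot: [-0.0, 0.989, 0.147, -0.001]
contact_force: [0.7, -0.4, 0.3]
gripper_width: 1.001
(17.05, np.float64(0.5247508264235412), 630)
time: 18.1
contact_force: [-0.1, -0.0, -0.8]
(18.1, np.float64(0.5240547840079257), 626)
time: 19.15
contact_force: [-0.9, -0.0, 0.1]
(19.15, np.float64(0.5259068643220026), 625)
time: 20.2
contact_force: [-0.6, -0.3, 0.3]
(20.2, np.float64(0.5251014972452237), 629)
time: 21.25
contact_force: [-0.3, -0.4, 0.1]
(21.25, np.float64(0.5244846181378524), 621)
time: 22.3
contact_force: [0.6, -0.5, -0.4]
(22.3, np.float64(0.526225582747381), 625)
time: 23.35
contact_force: [0.4, 0.3, 0.6]
(23.35, np.float64(0.526401407506946), 624)
```

```bash
python3 -c "
from h import *
print(order.job_done())"
```

```text
the job is handed in; nothing more can be done
None
```

The torch arm now floats on its own at the 30-degree mark, and I handed the job in at about 23.4 s of the 64 s allowed; no verdict is reported back.

**What I did:** I gripped the trim lever's revolving sleeve and swung the lever slowly from -0.70 to about 0.24 rad. I re-planned each second from the boom angle seen by the camera, so the arm came to rest on the mark. Then I eased the load off the grip, opened the fingers and backed straight up.

**Last checks:**
- **Boom angle:** it read 0.524 to 0.526 rad (target 0.5236) in seven readings over 6.3 s after I let go, with no visible swing.
- **Pointer:** the camera picture shows it lying on the long 30-degree mark.
- **Robot contact:** wrist force was within sensor noise (under 1 N) and the gripper was clear above the lever.
- **Overshoot and drop:** no reading went above 0.53 rad, against the 50-degree limit of 0.873 rad. After lift-off the arm was never seen back on the brick.

**Not fully checked:** I did not re-measure the loose items on the bench. The robot only touched the lever grip, and the ones in the last picture look undisturbed. On the way up, the swing model and the camera disagreed by up to about 0.012 rad, which did not affect the end position.

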